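# Reseat the cartridge under the push-latch cover

## Robot

A 6-joint arm with a two-finger parallel gripper is mounted at the origin on the work surface. World frame = base frame: x ahead of the robot, y to its left, z up, the work surface at z = 0. Lengths are in m, angles in rad, forces in N, time in s.
With the tool pointing down it reaches from about 0.225 to 0.875 m from the base axis. Payload 3.4 kg.
Tool frame: the origin (TCP) lies between the finger pads; the fingertips stand 19 mm ahead of it and the grasp point (between the pads) is the TCP; z points along the fingers, y is the line along which they close (so a half turn about z gives the same grasp; the last joint's range is limited). The gripper opens to 85 mm and grips with 20 to 120 N. Pads are 22 mm wide; open, the fingers measure 114 mm over their backs; the gripper's body (76 mm by 85 mm) begins 54 mm behind the grasp point. The pads swing forward as they close: fully open they stand 13 mm farther back than shut.
Start: joints at [1.092, 0.276, 1.505, -0, 1.361, -0.121], TCP at [0.201, 0.539, 0.25] pointing down, gripper open.
Joint ranges: [-2.89, 2.89], [-0.75, 2.08], [0.22, 2.7], [-1.18, 4.32], [0.11, 2.71], [-2.7, 2.7]. Speed limits (rad/s): [2.57, 2.57, 3.14, 3.14, 3.14, 3.14].

## Interface

Orientations are given as a unit quaternion [w, x, y, z].
In Python, from rig import get_state, imaging, ticket gives the robot as it stands. The module is installed in compiled form; this text tells all that it offers.
- The arm moves only by the shell command python3 -m inch 'ROWS' [FORCE]. ROWS is JSON, a list of rows, each an object with "claw": the opening, from -1 (shut) to 1 (fully open); "travel": the shift along the world's x, y, z in units of 200 mm (1.0 is 200 mm), a list of three; "turn": the turn about the world's z in units of 180 degrees (1.0 is 180 degrees). A call has 1 to 5 rows; each row is the pose to reach, as a shift and turn from the pose commanded when the call began, turning the shorter way round; what a row does not reach only later rows make up. A row lasts 1/10 s, in which the tool goes at most 50 mm and 8.59 degrees, less where a joint would pass 70% of its speed; a pose out of reach is approached as far as the arm can. A call with a number of a shift or a turn outside -1 to 1 is refused whole. A call with a gripper value outside its range is refused whole. The fingers move at their own pace and stop on an object; FORCE is the grip in N (left out, the last holds). Time passes only in rows, so rows that repeat a pose let the fingers close. It gives the time, the measured TCP pose, the force, the opening and the grip force at its end, in the units of the state.
- get_state(): the state, without advancing time (a new reading comes with each control period).
- imaging.get_image(name): name is "scene" or "top" or "wrist"; returns the picture (480x640x3 uint8, red, green, blue); there is no depth.
- imaging.camera_params(name): a dict with "camera_matrix" (3x3 intrinsics, pixels), "cam_to_world" (4x4, takes a point from camera to world coordinates); the wrist camera has in their place "T_tool_cam" (4x4, takes a point from camera to tool coordinates, whose origin is the TCP and whose axes are the flange's). Camera axes: x right, y down, z forward; pixel columns grow to the right and rows downward; lengths in m; the calibration is good to about 2 mm. A picture is of the moment at which its call begins: read the wrist's pose just before it. camera_params takes no time and is no camera call.
- ticket.sign_off(): hands the job in; it is judged then, once.
The state is a dict: "clock": time; "qpos": joint angles; "qd": joint speeds; "effort": joint torques, N m; "position": TCP position; "ee_rot": TCP orientation; "contact_force": force on the tool from outside, world axes, zero at the start; "moment": the same for the moment, N m; "width": finger opening in m; "gripper_force": force on a finger pad.
Only numpy, scipy, OpenCV 4.12 (cv2) and the standard library are available. Lean on these libraries where they do the work, as an engineer would, in place of code of your own. Each camera call takes 0.05 s, during which the arm holds its last target. There are 200 camera calls.

## Task

On the white gas-control unit, press the green push-latch cover so that it pops open, and with the fingertips push the raised blue-topped cartridge in the bay fully home. Then push the cover back down and press it in until it latches shut. Do not pull the cartridge out, and leave the flask, the well plate and the jar where they are.

Things in the scene. Friction and masses are not known exactly. Their poses are not given: they have to be found in the camera images.
- unit: Fixed white casing of a gas-control unit, 220 (x) x 300 (y) x 85 mm high, turned about vertical only; origin: centre of its underside. Its blue front panel faces its own -x. The flat top deck lies 85 mm above the origin; in it is a bay 67 (x) x 80 (y) mm, 20 mm deep, centred at y = -50 mm of the unit, under the green cover.
- cover (a joint): Green push-latch cover, in rad: 0 = shut and latched, negative = pressed in, positive = open, free end up. To pop it open, press it in to -0.12 or beyond (hard stop at -0.15) and let go: a spring swings it to about 1.6, upright, in 2 to 3 s. To shut, swing it down against the spring, press it in to -0.12 or beyond again, let go: it returns to 0 and stays. It can be pushed open to 1.9.
- cover_press (a point): Centre of the white press mark on the cover's upper (outer) face, 50 mm from the hinge axis, mid-width; moves with the cover. Its z axis is the outward normal, its -x axis points to the free edge. Shut, this face is 8 mm above the deck. Here the latch needs 6 mm of press (stop at 7.5 mm) at 3 to 6 N; press slowly (about 15 mm/s).
- cover_hinge (a point): Middle of the cover's hinge axis (its y axis), level, 5.5 mm above the deck, at the rear (unit +x) edge of the bay. It turns with the cover. The cover plate is 60 mm long x 76 mm wide (y) x 5 mm thick, its mid-plane through the axis, its free edge 61 mm from the axis, on the front (unit -x) side when shut.
- cartridge (a joint): Travel of the cartridge, in m, growing downwards: 0 = raised 10 mm, 0.010 = fully home (hard stop). Starts between 0 and 0.004. It resists with about 4 N of friction and stays where it is left; negative = pulled out.
- cartridge_top (a point): Centre of the flat top of the cartridge, 26 x 26 mm, blue with an orange band (10 mm) below that sinks out of sight when it is home. It stands in the bay 36 mm in front (unit -x) of the hinge axis, mid-width; home, its top lies 16 mm below the deck and 4 mm above the bay's floor. Hidden under the cover until that is open.
- flask: Bystander: clear flat culture flask, green cap, lying on the bench, 75 x 139 x 34 mm; origin under its body.
- wellplate: Bystander: clear and white well plate, 85 x 127 x 19 mm, flat on the bench; origin at the centre of its underside.
- jar: Bystander: amber jar with blue cap, 40 mm diameter, 50 mm tall, standing on the unit's deck to the left of the cover; origin at the centre of its underside.

How it is judged:
By the outcome, as a careful person would: the job done as asked, in the order asked, and still so for the second after the job is handed in, with the robot touching nothing.
It also fails if it takes over 58 s, if anything falls off the work surface, if the arm or the gripper's body presses on something with over 40 N, if the wrist force passes 120 N, or if a joint passes its speed limit or range.

## Working session

There is one attempt and no reset: what is moved stays moved. The work goes in short steps, Python scripts to look and compute and a shell command to move; the robot and the scene stay as the last step left them, time stands still between calls to the robot, and variables do not carry over. Pictures are saved under pics/ and viewed, at most 10 in all, crops included, and the job is handed in when it is done.

```bash
mkdir -p pics
python3 - <<'E'
from rig import get_state, imaging
import cv2,numpy as np
np.set_printoptions(precision=4,suppress=True)
s=get_state();print(s['clock'],s['position'],s['ee_rot'],s['width'],s['contact_force'])
for n in("scene","top"):
    cv2.imwrite(f"pics/{n}0.png",imaging.get_image(n)[:,:,::-1]);p=imaging.camera_params(n);print(n,p['camera_matrix'],p['cam_to_world'])
print(imaging.camera_params("wrist"))
E
```

```text
0.0 [0.2012 0.5381 0.2494] [-0.0003  0.178   0.984  -0.0009] 0.085295478837156 [ 0.7596 -0.571   0.3647]
scene [[476.0016   0.     315.6054]
 [  0.     476.0016 236.7589]
 [  0.       0.       1.    ]] [[ 0.6483  0.6443 -0.4058  0.9402]
 [ 0.7614 -0.5456  0.3501 -0.2021]
 [ 0.0042 -0.536  -0.8442  0.8464]
 [ 0.      0.      0.      1.    ]]
top [[521.5463   0.     316.5773]
 [  0.     521.5463 242.7448]
 [  0.       0.       1.    ]] [[ 0.0243 -0.9874  0.1567  0.3763]
 [-0.9996 -0.0218  0.0177  0.0908]
 [-0.0141 -0.157  -0.9875  1.3359]
 [ 0.      0.      0.      1.    ]]
{'camera_matrix': array([[356.6378,   0.    , 319.7743],
       [  0.    , 356.6378, 239.4311],
       [  0.    ,   0.    ,   1.    ]]), 'T_tool_cam': array([[-0.0002, -0.9532, -0.3023,  0.0778],
       [ 1.    , -0.    , -0.0004, -0.0003],
       [ 0.0004, -0.3023,  0.9532, -0.1236],
       [ 0.    ,  0.    ,  0.    ,  1.    ]])}
```

View pics/top0.png

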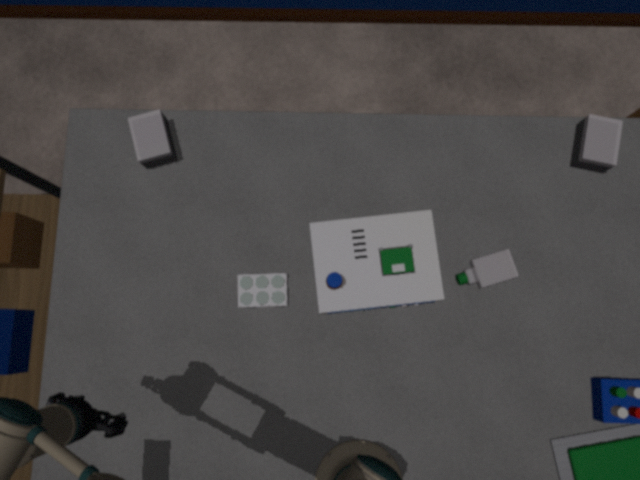

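View pics/scene0.png

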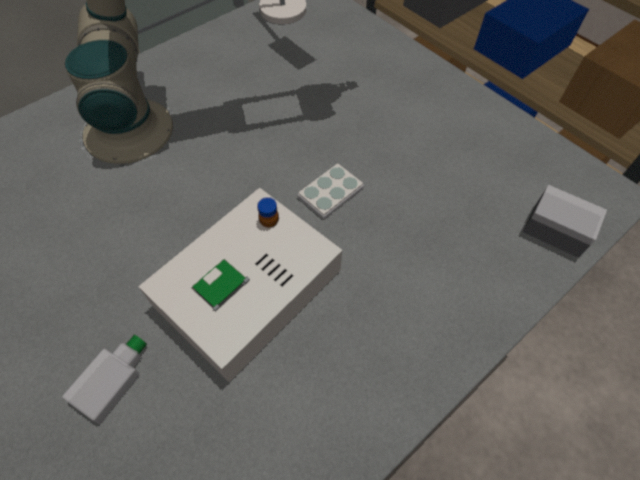

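The top view shows the deck corners at about (309,223), (432,210), (443,299) and (319,312). The white press mark is at about (398,268), on the robot's side of the green cover, with the hinge on the far side. The jar is at (335,281), left of the cover.

```bash
cat > h.py <<'E'
import numpy as np, cv2
from rig import get_state, imaging
from scipy.spatial.transform import Rotation as R
np.set_printoptions(precision=4,suppress=True)
def ray(K,T,uv,z):
    d=T[:3,:3]@np.linalg.solve(K,[uv[0],uv[1],1]);o=T[:3,3];return o+d*(z-o[2])/d[2]
def cam(n,s=None):
    p=imaging.camera_params(n)
    if n!="wrist": return p['camera_matrix'],p['cam_to_world']
    q=s['ee_rot'];T=np.eye(4);T[:3,:3]=R.from_quat([q[1],q[2],q[3],q[0]]).as_matrix();T[:3,3]=s['position']
    return p['camera_matrix'],T@p['T_tool_cam']
def project(K,T,P):
    c=np.linalg.inv(T)@np.append(P,1);return (K@c[:3]/c[2])[:2]
E
python3 - <<'E'
from h import *
K,T=cam("top")
c=[ray(K,T,p,.085)for p in[(309,223),(432,210),(443,299),(319,312)]]
for a in c:print(a)
print([np.linalg.norm(c[i]-c[i-1]) for i in range(4)])
ctr=sum(c)/4; y=(c[0]+c[3]-c[1]-c[2]);print(ctr,'yaw',np.arctan2(-y[0],y[1]))
yaw=np.arctan2(-y[0],y[1]);Rz=R.from_euler('z',yaw).as_matrix()
m=ray(K,T,(398,268),.093);print('mark',m,'in unit',Rz.T@(m-ctr),'jar',ray(K,T,(335,281),.135))
q=get_state()['ee_rot'];print(R.from_quat([q[1],q[2],q[3],q[0]]).as_matrix())
K,T=cam("scene");print('scene mark',ray(K,T,(213,275),.093))
E
```

```text
[0.6232 0.1329 0.085 ]
[ 0.662  -0.1671  0.085 ]
[ 0.4459 -0.1909  0.085 ]
[0.4081 0.1034 0.085 ]
[np.float64(0.2170639181479139), np.float64(0.3024616095515248), np.float64(0.21747480305011482), np.float64(0.2966991733186709)]
[ 0.5348 -0.0304  0.085 ] yaw 0.12815841789712926
mark [ 0.5167 -0.083   0.093 ] in unit [-0.0247 -0.0498  0.008 ] jar [0.4785 0.0677 0.135 ]
[[-0.9367  0.3502 -0.0008]
 [ 0.3502  0.9367 -0.0015]
 [ 0.0002 -0.0017 -1.    ]]
scene mark [ 0.5214 -0.0815  0.093 ]
```

```bash
python3 -m inch '[{"claw":-1,"travel":[0.5,-1.0,0],"turn":0.154},{"claw":-1,"travel":[0.5,-1.0,0],"turn":0.154},{"claw":-1,"travel":[0.5,-1.0,0],"turn":0.154},{"claw":-1,"travel":[0.5,-1.0,0],"turn":0.154},{"claw":-1,"travel":[0.5,-1.0,0],"turn":0.154}]' 40
python3 -m inch '[{"claw":-1,"travel":[0.5,-1.0,0],"turn":0},{"claw":-1,"travel":[0.5,-1.0,0],"turn":0},{"claw":-1,"travel":[0.5,-1.0,0],"turn":0},{"claw":-1,"travel":[0.5,-1.0,0],"turn":0},{"claw":-1,"travel":[0.5,-1.0,0],"turn":0}]'
```

```text
clock: 0.6
position: [0.3018, 0.3357, 0.25]
ee_rot: [-0.0, -0.063, 0.998, -0.001]
contact_force: [-0.1, 0.1, 0.2]
width: 0.0126
gripper_force: 0.0
clock: 1.1
position: [0.4025, 0.1353, 0.2502]
ee_rot: [0.0, -0.061, 0.998, -0.001]
contact_force: [0.0, 0.9, 0.9]
width: -0.0
gripper_force: 0.0
```

```bash
python3 -m inch '[{"claw":-1,"travel":[0.55,-1.0,0],"turn":0},{"claw":-1,"travel":[0.55,-1.0,0],"turn":0},{"claw":-1,"travel":[0.55,-1.0,0],"turn":0},{"claw":-1,"travel":[0.55,-1.0,0],"turn":0},{"claw":-1,"travel":[0.55,-1.0,0],"turn":0}]'
python3 -m inch '[{"claw":-1,"travel":[0.03,-0.08,0],"turn":0},{"claw":-1,"travel":[0.03,-0.08,0],"turn":0},{"claw":-1,"travel":[0.03,-0.08,0],"turn":0}]'
python3 - <<'E'
from h import *
s=get_state();K,T=cam("wrist",s);im=imaging.get_image("wrist")
cv2.imwrite("pics/w1.png",im[:,:,::-1]);np.savez("w1.npz",K=K,T=T)
print(s['position'],project(K,T,[.518,-.082,.093]))
E
```

```text
clock: 1.6
position: [0.5128, -0.0649, 0.2498]
ee_rot: [0.0, -0.062, 0.998, -0.001]
contact_force: [-0.4, 0.1, -0.1]
width: 0.0001
gripper_force: 0.0
clock: 1.9
position: [0.5165, -0.0763, 0.25]
ee_rot: [-0.001, -0.063, 0.998, 0.001]
contact_force: [0.7, 0.5, -0.2]
width: 0.0
gripper_force: 0.0
[ 0.5165 -0.0763  0.25  ] [312.514  227.8118]
```

View pics/w1.png

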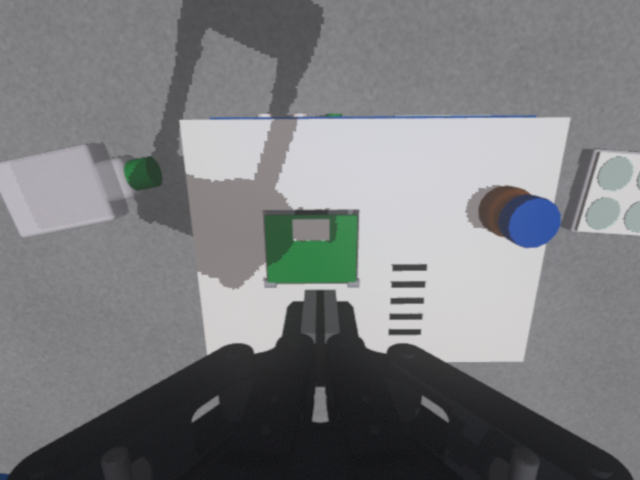

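The wrist view shows the press mark at (311,230). The cover spans x 265–358 and y 212–284, with hinge lugs at (270,284) and (353,284). The jar and the blue front panel are where I expected them.

Run:
```python
from h import *
d=np.load("w1.npz");K,T=d['K'],d['T']
m=ray(K,T,(311,230),.093);a=ray(K,T,(270,284),.0905);b=ray(K,T,(353,284),.0905)
print('mark',m,'lugs',a,b,'mid',(a+b)/2,'yaw',np.arctan2(-(b-a)[0],(b-a)[1]))
for z,ps in((.085,[(180,121),(569,118),(524,362),(206,356)]),):
    for p in ps:print(ray(K,T,p,z))
y=.128;u=np.array([np.cos(y),np.sin(y),0]);print('hinge=mark+50u',m+.05*u,'cart',m+.014*u)
```

```text
mark [ 0.52  -0.083  0.093] lugs [ 0.5735 -0.1125  0.0905] [ 0.5645 -0.0411  0.0905] mid [ 0.569  -0.0768  0.0905] yaw 0.12520506901361972
[ 0.4485 -0.193   0.085 ]
[0.4088 0.1029 0.085 ]
[0.6268 0.1339 0.085 ]
[ 0.6578 -0.1668  0.085 ]
hinge=mark+50u [ 0.5696 -0.0766  0.093 ] cart [ 0.5339 -0.0812  0.093 ]
```

```bash
python3 -m inch '[{"claw":-1,"travel":[0.015,-0.033,-0.25],"turn":0},{"claw":-1,"travel":[0.015,-0.033,-0.45],"turn":0},{"claw":-1,"travel":[0.015,-0.033,-0.58],"turn":0},{"claw":-1,"travel":[0.015,-0.033,-0.64],"turn":0},{"claw":-1,"travel":[0.015,-0.033,-0.64],"turn":0}]'
python3 -m inch '[{"claw":-1,"travel":[0,0,-0.01],"turn":0},{"claw":-1,"travel":[0,0,-0.02],"turn":0},{"claw":-1,"travel":[0,0,-0.0275],"turn":0},{"claw":-1,"travel":[0,0,-0.035],"turn":0},{"claw":-1,"travel":[0,0,-0.0425],"turn":0}]'
```

```text
clock: 2.45
position: [0.5191, -0.0824, 0.1214]
ee_rot: [-0.001, -0.064, 0.998, 0.001]
contact_force: [0.2, 0.2, 0.5]
width: -0.0001
gripper_force: 0.0
clock: 2.95
position: [0.5206, -0.0841, 0.1142]
ee_rot: [0.0, -0.063, 0.998, -0.0]
contact_force: [0.3, -0.3, -1.0]
width: -0.0003
gripper_force: 0.0
```

```bash
python3 -m inch '[{"claw":-1,"travel":[0,0,-0.0075],"turn":0},{"claw":-1,"travel":[0,0,-0.015],"turn":0},{"claw":-1,"travel":[0,0,-0.0225],"turn":0},{"claw":-1,"travel":[0,0,-0.03],"turn":0},{"claw":-1,"travel":[0,0,-0.0375],"turn":0}]'
```

```text
clock: 3.45
position: [0.5205, -0.0841, 0.1067]
ee_rot: [0.0, -0.063, 0.998, -0.0]
contact_force: [-1.8, 0.7, 4.7]
width: -0.0
gripper_force: 2.4
```

Contact, with 4.7 N; about 2–3 mm more to go.

```bash
python3 -m inch '[{"claw":-1,"travel":[0,0,-0.0075],"turn":0},{"claw":-1,"travel":[0,0,-0.0125],"turn":0},{"claw":-1,"travel":[0,0,-0.0125],"turn":0}]'
```

```text
clock: 3.75
position: [0.5206, -0.0841, 0.1053]
ee_rot: [0.0, -0.063, 0.998, -0.0]
contact_force: [-4.0, 0.4, 12.8]
width: 0.0001
gripper_force: 6.6
```

```bash
python3 -m inch '[{"claw":-1,"travel":[0,0,0.05],"turn":0},{"claw":-1,"travel":[0,0,0.25],"turn":0},{"claw":-1,"travel":[0,0,0.45],"turn":0},{"claw":-1,"travel":[0,0,0.65],"turn":0},{"claw":-1,"travel":[0,0,0.7],"turn":0}]'
for i in 1 2 3 4 5; do python3 -m inch '[{"claw":-1,"travel":[0,0,0],"turn":0},{"claw":-1,"travel":[0,0,0],"turn":0},{"claw":-1,"travel":[0,0,0],"turn":0},{"claw":-1,"travel":[0,0,0],"turn":0},{"claw":-1,"travel":[0,0,0],"turn":0}]' | head -2; done
python3 - <<'E'
from h import *
s=get_state();K,T=cam("wrist",s);im=imaging.get_image("wrist")
cv2.imwrite("pics/w2.png",im[:,:,::-1]);np.savez("w2.npz",K=K,T=T)
print(s['position'],project(K,T,[.534,-.0812,.075]))
E
```

```text
clock: 4.25
position: [0.5228, -0.0846, 0.2484]
ee_rot: [0.004, -0.063, 0.998, -0.001]
contact_force: [0.3, -0.6, 0.0]
width: 0.0
gripper_force: 0.0
clock: 4.75
position: [0.52, -0.0838, 0.2427]
clock: 5.25
position: [0.5204, -0.084, 0.2439]
clock: 5.75
position: [0.5204, -0.084, 0.2438]
clock: 6.25
position: [0.5204, -0.0839, 0.2438]
clock: 6.75
position: [0.5204, -0.084, 0.2438]
[ 0.5204 -0.084   0.2438] [321.2018 238.4296]
```

View pics/w2.png

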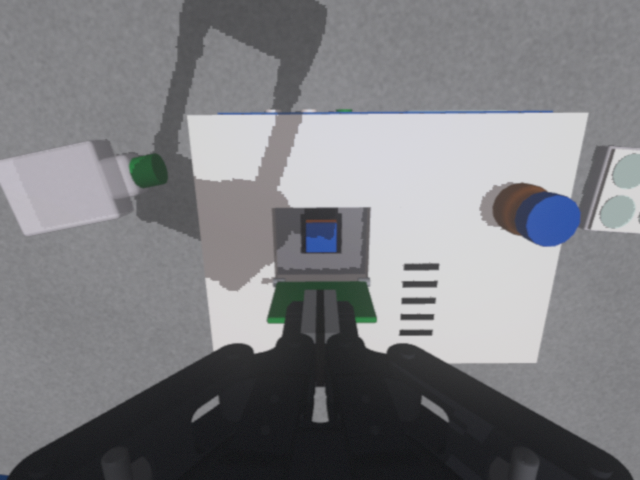

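The cover stands upright. The cartridge is at (321,237), as predicted, and still raised: its orange band shows. I'll press it about 8 mm forward of centre so the gripper body stays clear of the cover.

```bash
python3 -m inch '[{"claw":-1,"travel":[0.028,0.009,-0.2],"turn":0},{"claw":-1,"travel":[0.028,0.009,-0.4],"turn":0},{"claw":-1,"travel":[0.028,0.009,-0.58],"turn":0},{"claw":-1,"travel":[0.028,0.009,-0.68],"turn":0},{"claw":-1,"travel":[0.028,0.009,-0.7],"turn":0}]'
python3 -m inch '[{"claw":-1,"travel":[0,0,-0.01],"turn":0},{"claw":-1,"travel":[0,0,-0.02],"turn":0},{"claw":-1,"travel":[0,0,-0.03],"turn":0},{"claw":-1,"travel":[0,0,-0.04],"turn":0},{"claw":-1,"travel":[0,0,-0.05],"turn":0}]'
```

```text
clock: 7.3
position: [0.524, -0.0816, 0.1012]
ee_rot: [-0.003, -0.063, 0.998, 0.001]
contact_force: [-0.1, -0.2, 0.5]
width: -0.0
gripper_force: 0.0
clock: 7.8
position: [0.5269, -0.0824, 0.0949]
ee_rot: [0.001, -0.063, 0.998, -0.0]
contact_force: [0.5, 0.3, 3.9]
width: -0.0002
gripper_force: 2.1
```

```bash
python3 -m inch '[{"claw":-1,"travel":[0,0,-0.01],"turn":0},{"claw":-1,"travel":[0,0,-0.02],"turn":0},{"claw":-1,"travel":[0,0,-0.03],"turn":0},{"claw":-1,"travel":[0,0,-0.035],"turn":0},{"claw":-1,"travel":[0,0,-0.035],"turn":0}]'
```

```text
clock: 8.3
position: [0.5269, -0.0824, 0.0879]
ee_rot: [0.001, -0.063, 0.998, -0.0]
contact_force: [0.4, -0.6, 10.7]
width: -0.0001
gripper_force: 5.2
```

```bash
python3 -m inch '[{"claw":-1,"travel":[0,0,-0.01],"turn":0},{"claw":-1,"travel":[0,0,-0.015],"turn":0},{"claw":-1,"travel":[0,0,-0.015],"turn":0}]'
```

```text
clock: 8.6
position: [0.5269, -0.0825, 0.0877]
ee_rot: [0.002, -0.063, 0.998, -0.001]
contact_force: [-4.8, 1.2, 29.9]
width: 0.0001
gripper_force: 14.6
```

```bash
python3 -m inch '[{"claw":-1,"travel":[0,0,0.05],"turn":0},{"claw":-1,"travel":[0,0,0.25],"turn":0},{"claw":-1,"travel":[0,0,0.45],"turn":0},{"claw":-1,"travel":[0,0,0.65],"turn":0},{"claw":-1,"travel":[0,0,0.79],"turn":0}]'
python3 -m inch '[{"claw":-1,"travel":[0,0,0],"turn":0},{"claw":-1,"travel":[0,0,0],"turn":0},{"claw":-1,"travel":[0,0,0],"turn":0}]'
python3 - <<'E'
from h import *
s=get_state();K,T=cam("wrist",s);im=imaging.get_image("wrist")
cv2.imwrite("pics/w3.png",cv2.resize(im[180:340,220:420,::-1],None,fx=4,fy=3.7));np.savez("w3.npz",K=K,T=T)
print(s['position'],project(K,T,[.534,-.0812,.069]))
E
```

```text
clock: 9.1
position: [0.5259, -0.0821, 0.2437]
ee_rot: [0.0, -0.063, 0.998, -0.0]
contact_force: [0.1, 0.5, 0.5]
width: -0.0001
gripper_force: 0.0
clock: 9.4
position: [0.5247, -0.0819, 0.2399]
ee_rot: [-0.002, -0.063, 0.998, 0.001]
contact_force: [-0.5, 0.0, 0.2]
width: 0.0005
gripper_force: 0.0
[ 0.5247 -0.0819  0.2399] [319.0562 233.3979]
```

View pics/w3.png

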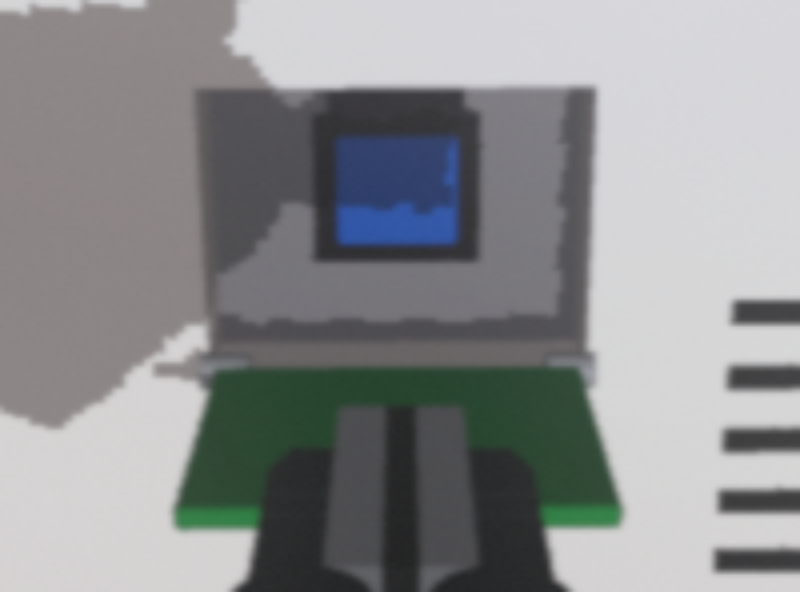

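The crop shows the blue top flush in its socket with no orange band, so the cartridge is home. The cover is still upright. Next I'll go over it and down behind it.

```bash
python3 -m inch '[{"claw":-1,"travel":[0.2,0.025,0],"turn":0},{"claw":-1,"travel":[0.37,0.046,0],"turn":0},{"claw":-1,"travel":[0.37,0.046,0],"turn":0},{"claw":-1,"travel":[0.37,0.046,-0.2],"turn":0},{"claw":-1,"travel":[0.37,0.046,-0.3],"turn":0}]'
python3 -m inch '[{"claw":-1,"travel":[0,0,-0.1],"turn":0},{"claw":-1,"travel":[0,0,-0.125],"turn":0},{"claw":-1,"travel":[0,0,-0.125],"turn":0}]'
```

```text
clock: 9.95
position: [0.5976, -0.0725, 0.178]
ee_rot: [-0.003, -0.063, 0.998, 0.001]
contact_force: [-0.4, -0.2, -1.0]
width: 0.0002
gripper_force: 0.0
clock: 10.25
position: [0.5986, -0.0728, 0.1553]
ee_rot: [-0.002, -0.063, 0.998, 0.001]
contact_force: [0.1, 0.2, 0.7]
width: 0.0001
gripper_force: 0.0
```

```bash
python3 -m inch '[{"claw":-1,"travel":[-0.05,-0.006,0],"turn":0},{"claw":-1,"travel":[-0.082,-0.01,0],"turn":0},{"claw":-1,"travel":[-0.112,-0.014,-0.002],"turn":0},{"claw":-1,"travel":[-0.14,-0.018,-0.0045],"turn":0},{"claw":-1,"travel":[-0.17,-0.021,-0.01],"turn":0}]'
python3 -m inch '[{"claw":-1,"travel":[-0.03,-0.004,-0.005],"turn":0},{"claw":-1,"travel":[-0.058,-0.008,-0.018],"turn":0},{"claw":-1,"travel":[-0.087,-0.012,-0.033],"turn":0},{"claw":-1,"travel":[-0.114,-0.015,-0.053],"turn":0},{"claw":-1,"travel":[-0.141,-0.018,-0.074],"turn":0}]'
```

```text
clock: 10.75
position: [0.5664, -0.0774, 0.1559]
ee_rot: [0.002, -0.063, 0.998, -0.0]
contact_force: [2.5, 0.7, 1.8]
width: 0.0001
gripper_force: 1.2
clock: 11.25
position: [0.5382, -0.0809, 0.1399]
ee_rot: [0.001, -0.063, 0.998, -0.0]
contact_force: [5.6, 0.8, 1.8]
width: 0.0005
gripper_force: 1.8
```

Run:
```python
from h import *
im=imaging.get_image("scene");cv2.imwrite("pics/s2.png",cv2.resize(im[160:360,120:370,::-1],None,fx=3.2,fy=3))
```

```text
(no output)
```

View pics/s2.png

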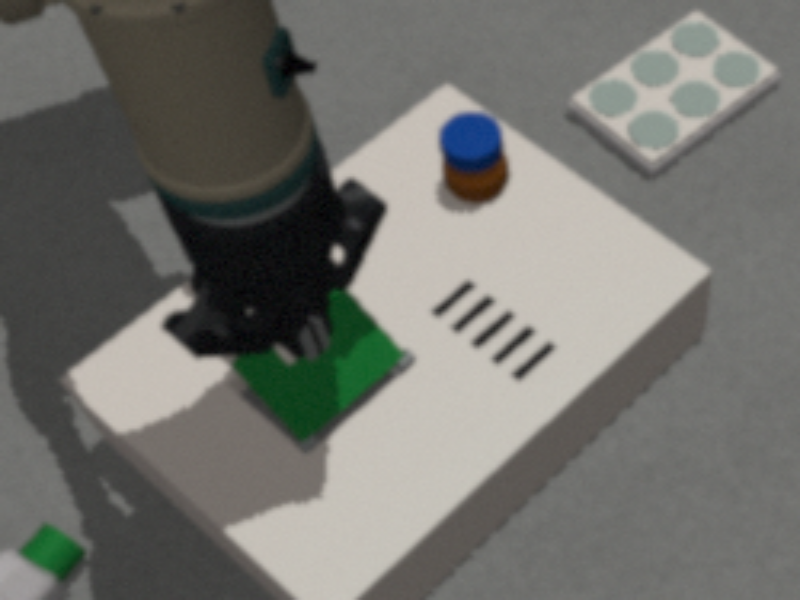

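The scene crop shows the cover folding down, about 30° from shut, with the fingertip on its outer face. The jar and well plate haven't moved. Continuing down.

```bash
python3 -m inch '[{"claw":-1,"travel":[-0.02,-0.0025,-0.028],"turn":0},{"claw":-1,"travel":[-0.039,-0.005,-0.059],"turn":0},{"claw":-1,"travel":[-0.056,-0.007,-0.088],"turn":0},{"claw":-1,"travel":[-0.07,-0.009,-0.115],"turn":0},{"claw":-1,"travel":[-0.075,-0.009,-0.125],"turn":0}]'
```

```text
clock: 11.8
position: [0.5219, -0.0827, 0.1143]
ee_rot: [-0.001, -0.063, 0.998, 0.0]
contact_force: [2.3, 0.2, 2.6]
width: 0.0003
gripper_force: 1.6
```

```bash
python3 -m inch '[{"claw":-1,"travel":[0,0,-0.0075],"turn":0},{"claw":-1,"travel":[0,0,-0.015],"turn":0},{"claw":-1,"travel":[0,0,-0.0225],"turn":0},{"claw":-1,"travel":[0,0,-0.03],"turn":0},{"claw":-1,"travel":[0,0,-0.0375],"turn":0}]'
python3 -m inch '[{"claw":-1,"travel":[0,0,-0.0075],"turn":0},{"claw":-1,"travel":[0,0,-0.0125],"turn":0},{"claw":-1,"travel":[0,0,-0.0125],"turn":0}]'
```

```text
clock: 12.3
position: [0.5217, -0.0827, 0.1075]
ee_rot: [-0.001, -0.063, 0.998, 0.0]
contact_force: [-1.0, -1.3, 5.7]
width: -0.0001
gripper_force: 2.5
clock: 12.6
position: [0.5219, -0.0827, 0.1057]
ee_rot: [-0.001, -0.063, 0.998, -0.0]
contact_force: [-2.3, -1.4, 8.3]
width: 0.0004
gripper_force: 4.9
```

```bash
python3 -m inch '[{"claw":-1,"travel":[0,0,-0.006],"turn":0},{"claw":-1,"travel":[0,0,-0.008],"turn":0},{"claw":-1,"travel":[0,0,-0.008],"turn":0}]'
python3 -m inch '[{"claw":-1,"travel":[0,0,0.01],"turn":0},{"claw":-1,"travel":[0,0,0.02],"turn":0},{"claw":-1,"travel":[0,0,0.035],"turn":0},{"claw":-1,"travel":[0,0,0.05],"turn":0},{"claw":-1,"travel":[0,0,0.1],"turn":0}]'
python3 -m inch '[{"claw":-1,"travel":[0,0,0.2],"turn":0},{"claw":-1,"travel":[0,0,0.4],"turn":0},{"claw":-1,"travel":[0,0,0.6],"turn":0},{"claw":-1,"travel":[0,0,0.6],"turn":0},{"claw":-1,"travel":[0,0,0.6],"turn":0}]'
for i in 1 2 3; do python3 -m inch '[{"claw":-1,"travel":[0,0,0],"turn":0},{"claw":-1,"travel":[0,0,0],"turn":0},{"claw":-1,"travel":[0,0,0],"turn":0},{"claw":-1,"travel":[0,0,0],"turn":0},{"claw":-1,"travel":[0,0,0],"turn":0}]' | head -2; done
python3 - <<'E'
from h import *
s=get_state();im=imaging.get_image("wrist")
cv2.imwrite("pics/w4.png",im[:,:,::-1]);print(s['position'],s['contact_force'])
E
```

```text
clock: 12.9
position: [0.5219, -0.0827, 0.1054]
ee_rot: [-0.001, -0.063, 0.998, -0.0]
contact_force: [-4.3, -0.7, 17.8]
width: -0.0
gripper_force: 9.2
clock: 13.4
position: [0.5217, -0.082, 0.1225]
ee_rot: [-0.002, -0.063, 0.998, 0.001]
contact_force: [0.6, 0.4, 0.2]
width: 0.0002
gripper_force: 0.0
clock: 13.9
position: [0.5231, -0.0825, 0.2444]
ee_rot: [0.001, -0.063, 0.998, -0.0]
contact_force: [0.9, 0.3, -0.1]
width: -0.0002
gripper_force: 0.0
clock: 14.4
position: [0.5227, -0.0826, 0.2429]
clock: 14.9
position: [0.5228, -0.0826, 0.2435]
clock: 15.4
position: [0.5228, -0.0826, 0.2435]
[ 0.5228 -0.0826  0.2435] [ 0.5825 -0.5624  0.8626]
```

View pics/w4.png

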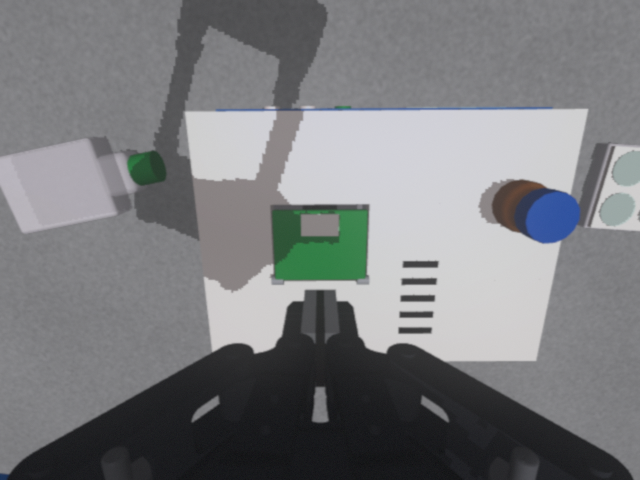

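The cover lies flat and shut 2 s after release, spanning (273,206)–(368,282) with the press mark at (320,225). The flask, jar and plate are unmoved, and the robot isn't touching anything.

```bash
python3 -c "
from rig import ticket
print(ticket.sign_off())"
```

```text
the job is handed in; nothing more can be done
None
```

The cover was popped open, the cartridge pushed to its stop (no orange band showing), and the cover pressed shut and still flat 2 s after release; flask, well plate and jar unmoved, job handed in at about 15.5 s.

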